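# Deburr the bore edge of a bezel tube held in the bench vise

## Task

Take the swivel-blade deburring tool from the wooden tool block and hook its blade into the upright brass tube clamped in the vise, on the side of the tube's small loop, which faces you. With light, steady outward pressure on the bore's top edge (never over 10 N) run the blade once right round, counter-clockwise seen from above, from the loop all the way back to the loop, keeping it pressed on the edge the whole way. Then lift it out and stand the tool back upright in its hole, fully home; disturb nothing else.

Things in the scene. Friction and masses are not known exactly. Their poses are not given: they have to be found in the camera images.
- handle_mid (a point): Deburring tool (about 210 g): centre of its black eight-sided rubber grip, 19 mm across flats (two of them square to this point's x, two to y), from 22 mm below to 21 mm above this point; the top ends 27 mm above it. z = handle axis, up.
- shoulder (a point): Centre of the flat underside of the tool's round aluminium shoulder (29 mm wide, 4 thick), 26 mm below handle_mid on the handle axis; it rests on the block. Below it: a chamfered pilot 20 mm wide and 10 mm long, a slim brass ferrule, then the blade.
- blade: Blade: cranked steel rod 2.8 mm thick. Swivels endlessly about the handle axis with slight friction; stays where left. Origin at the shoulder; its x axis points level from handle axis to the tip's side. The crank slopes from the axis 20 mm below the origin to 5.2 mm out at 23.5 mm below; from there the raked leg runs to the tip. Ground to cut counter-clockwise.
- blade_tip (a point): End of the blade's leg (end radius 1.4 mm): 7.5 mm off the handle axis along blade x, 58.5 mm below handle_mid. To work it hangs 3 to 6 mm below the tube's rim with the handle axis OUTSIDE the bore, 18 to 20 mm from the bore's centre; drawn outward, the leg bears on the edge and trails the moving handle like a castor (up to 35 degrees), so the handle need not turn.
- table_vise: Blue bench vise, fixed to the worktop, jaws' tops 73 mm above it; own -x (screw, cross bar) towards the robot. An upright brass tube, 36 mm outside, bore 28 mm, is clamped firmly between its jaws; a small loop (12 mm, soldered outside, its top 8.5 mm below the rim) points along the vise's -x. Held firmly, the tool meets the tube stiffly: 1 mm more pull adds 2 to 5 N.
- jaw_mid (a point): Midway between and along the jaws, at the height of the tube's top rim (92 mm above the worktop), axes as table_vise. The tube was set by eye: the bore's true centre lies up to 6 mm to one side of this point along y (not reported), within 0.5 mm of it along x. The edge to run round is the inner edge of the top rim; a push of over 10 N gouges it.
- block_hole (a point): Centre, at the block's top face, of the 22.5 mm hole, 41 mm deep, in which the tool stands, shoulder on that face. The fixed wooden block (106 x 64 mm, 46 high) carries short burs up to 22 mm above its top, 40 to 56 mm from the hole along this point's x axis.
- jar: Bystander, to be left alone: small glass jar with a black lid, 48 mm wide, 63 high.
- doming_block: Bystander, to be left alone: brass doming cube, 42 mm.
- pliers: Bystander, to be left alone: small pliers with blue grips, 129 mm long, 10 high, lying.
- loupe: Bystander, to be left alone: black eye loupe, 39 mm wide, 30 high.
- mallet_head: Bystander, to be left alone: white nylon mallet head, lying, 31 x 53 mm, 31 high.
- half_round_file: Bystander, to be left alone: half-round file with wooden handle, 235 mm, lying at the back.
- try_square: Bystander, to be left alone: small steel try square, 50 x 67 mm, 10 high, lying.
- solder_spool: Bystander, to be left alone: small spool, 48 mm wide, 32 high.

How it is judged:
On the way, in this order (a step that is already met when the one before it is completed fails the run):
1. The blade hangs in the bore, tip 1 to 8 mm below the rim, and presses on its edge (over 0.5 N), at the loop's side, towards the robot (x of blade_tip in the frame of jaw_mid below -0.008 m and contact force between blade and table_vise above 0.5 N and z of blade_tip in the frame of jaw_mid between -0.008 and -0.001 m), for 0.25 s.
2. Still pressing so, an eighth of the way round, counter-clockwise seen from above (x of blade_tip in the frame of jaw_mid between -0.008 and -0.003 m and y of blade_tip in the frame of jaw_mid below -0.0005 m and contact force between blade and table_vise above 0.5 N and z of blade_tip in the frame of jaw_mid between -0.008 and -0.001 m), for 0.25 s.
3. Still pressing so, a quarter round (x of blade_tip in the frame of jaw_mid between -0.003 and 0.003 m and y of blade_tip in the frame of jaw_mid below -0.002 m and contact force between blade and table_vise above 0.5 N and z of blade_tip in the frame of jaw_mid between -0.008 and -0.001 m), for 0.25 s.
4. Still pressing so, three eighths round (x of blade_tip in the frame of jaw_mid between 0.003 and 0.008 m and y of blade_tip in the frame of jaw_mid below -0.0005 m and contact force between blade and table_vise above 0.5 N and z of blade_tip in the frame of jaw_mid between -0.008 and -0.001 m), for 0.25 s.
5. Still pressing so, half round, opposite the loop (x of blade_tip in the frame of jaw_mid above 0.008 m and contact force between blade and table_vise above 0.5 N and z of blade_tip in the frame of jaw_mid between -0.008 and -0.001 m), for 0.5 s.
6. Still pressing so, five eighths round (x of blade_tip in the frame of jaw_mid between 0.003 and 0.008 m and y of blade_tip in the frame of jaw_mid above 0.0005 m and contact force between blade and table_vise above 0.5 N and z of blade_tip in the frame of jaw_mid between -0.008 and -0.001 m), for 0.25 s.
7. Still pressing so, three quarters round (x of blade_tip in the frame of jaw_mid between -0.003 and 0.003 m and y of blade_tip in the frame of jaw_mid above 0.002 m and contact force between blade and table_vise above 0.5 N and z of blade_tip in the frame of jaw_mid between -0.008 and -0.001 m), for 0.25 s.
8. Still pressing so, seven eighths round (x of blade_tip in the frame of jaw_mid between -0.008 and -0.003 m and y of blade_tip in the frame of jaw_mid above 0.0005 m and contact force between blade and table_vise above 0.5 N and z of blade_tip in the frame of jaw_mid between -0.008 and -0.001 m), for 0.25 s.
9. Still pressing so, back at the loop: circle closed (all of step 1), for 0.25 s.
At the end, for the whole second after the job is handed in: After the full circle the tool stands upright in its hole (tilt under 0.08 rad), its axis within 4 mm of the hole's, its shoulder home on the block (grip centre 23.5 to 28.5 mm above the hole's mouth), released (horizontal distance between handle_mid and block_hole below 0.004 m and z of handle_mid in the frame of block_hole between 0.0235 and 0.0285 m and angle between handle_mid's own z axis and vertical below 0.08 rad); the robot touches nothing.
It fails at once if blade pressed on the tube or the vise with over 10 N (contact force between blade and table_vise above 10 N).
It fails at once if a bystander moved by over 20 mm (distance of any of jar, doming_block, pliers, loupe, mallet_head, try_square from where it was at the start of the episode above 0.02 m).
It fails at once if the robot itself strikes the tube or the vise with over 15 N (contact force between any of the arm, the fingers and table_vise above 15 N).
It also fails if it takes over 72 s, if anything falls off the work surface, if the arm or the gripper's body presses on something with over 40 N, if the wrist force passes 120 N, or if a joint passes its speed limit or range.

## Robot

A 7-joint arm with a two-finger parallel gripper is mounted at the origin on a cart in front of the work surface, level with it; the furniture and walls round the work are solid. World frame = base frame: x ahead of the robot, y to its left, z up, the work surface at z = 0. Lengths are in m, angles in rad, forces in N, time in s.
With the tool pointing down it reaches from about 0.425 to 0.875 m from the base axis. Payload 8.4 kg.
Tool frame: the origin (TCP) lies on the centre line of the jaws, within the pads' length; the fingertips stand 11 mm ahead of it and the grasp point (between the pads) lies 8 mm behind it; z points along the fingers, y is the direction in which the jaws open and shut (so a half turn about z gives the same grasp; the last joint's range is limited). The gripper opens to 87 mm and grips with 3 to 60 N. Pads are 19 mm wide; open, the fingers measure 117 mm over their backs; the gripper's body (75 mm by 190 mm) begins 51 mm behind the grasp point.
Start: joints at [1.027, 0.333, 0.04, 1.465, -0.013, 1.343, -0.059], TCP at [0.28, -0.587, 0.234] pointing down, gripper open.
Joint ranges: [-2.58, 2.58], [-0.38, 2.09], [-1.3, 1.39], [0.25, 2.4], [-1.5, 4.64], [0.08, 2.09], [-2.65, 2.65]. Speed limits (rad/s): [2.22, 2.22, 2.79, 2.79, 3.14, 3.14, 3.14].

## Interface

Orientations are given as a rotation vector (axis times angle).
In Python, from plant import readout, viewer, sign_off gives the robot as it stands.
- The arm moves only by the tool jog_arm, never from a script. Its argument "increments" is a list of rows, each an object with "delta_pos": the shift along the tool's x, y, z in mm, a list of three; "spin": the turn about the tool's z in degrees; "fingers": the gripper's target within -1 to 1 (shut at 1, half-way at 0, fully open at -1). A call has 1 to 5 rows; each row is the pose to reach, as a shift and turn from the pose commanded when the call began, along the tool's axes at that moment; what a row does not reach only later rows make up. A row lasts 1/10 s, in which the tool goes at most 50 mm and 8.59 degrees, less where a joint would pass 70% of its speed; a pose out of reach is approached as far as the arm can. A call with a gripper value outside its range is refused whole. The fingers move at their own pace and stop on an object; the grip force is fixed at half the most. Time passes only in rows, so rows that repeat a pose let the fingers close. It gives the time, the measured TCP pose, the force and the opening at its end, in the units of the state.
- readout.get_state(): the state, without advancing time (a new reading comes with each control period).
- viewer.read_camera(name): name is "scene" or "top" or "wrist"; returns a dict with "image" (480x640x3 uint8, red, green, blue), "depth" (480x640 float32, m along the optical axis (not along the pixel's ray), 0 where there is no reading), "fx", "fy", "cx", "cy" (pixels), "R" (3x3) and "t" (3): a world point X has camera coordinates R X + t. Camera axes: x right, y down, z forward; pixel columns grow to the right and rows downward; lengths in m; the calibration is good to about 2 mm. A picture is of the moment at which its call begins.
- sign_off(): hands the job in, once; it reports no verdict.
The state is a dict: "clock": time; "joint_pos": joint angles; "qvel": joint speeds; "tau": joint torques, N m; "position": TCP position; "tool_rot": TCP orientation; "ft_force": force on the tool from outside, world axes, zero at the start; "torque": the same for the moment, N m; "width": finger opening in m.
Only numpy, scipy, OpenCV 4.12 (cv2) and the standard library are available. Lean on these libraries where they do the work, as an engineer would, in place of code of your own. Each camera call takes 0.05 s, during which the arm holds its last target. There are 200 camera calls.

## Working session

There is one attempt and no reset: what is moved stays moved. The work goes in short steps, Python scripts to look and compute and a tool call to move; the robot and the scene stay as the last step left them, time stands still between calls to the robot, and variables do not carry over. Pictures are saved under pics/ and viewed, about 8 in all and at most 12, crops included, and the job is handed in when it is done.

Besides the shell and the picture viewer there is one more tool, called as name(argument=value, ...) on one line, values as JSON. jog_arm: Moves the arm, as the interface text tells. Its arguments: {"type":"object","properties":{"increments":{"type":"array"}},"required":["increments"]}

```bash
mkdir -p pics; ls
cat > h.py <<'E'
import numpy as np, cv2
from plant import readout, viewer, sign_off
from scipy.spatial.transform import Rotation as Rn
def cam(n):
    c=viewer.read_camera(n); c['n']=n; return c
def save(c,name,crop=None,scale=1):
    im=c['image'][:,:,::-1]
    if crop: x0,y0,x1,y1=crop; im=im[y0:y1,x0:x1]
    cv2.imwrite('pics/'+name,cv2.resize(im,None,fx=scale,fy=scale,interpolation=cv2.INTER_CUBIC))
def ray(c,u,v,z):
    d=np.asarray(c['R']).T@np.array([(u-c['cx'])/c['fx'],(v-c['cy'])/c['fy'],1]); o=-np.asarray(c['R']).T@np.asarray(c['t'])
    return o+d*(z-o[2])/d[2]
def pts(c):
    v,u=np.mgrid[0:480,0:640]; d=c['depth']
    P=np.stack([(u-c['cx'])/c['fx']*d,(v-c['cy'])/c['fy']*d,d],-1)
    W=(P-np.asarray(c['t']))@np.asarray(c['R']); W[d==0]=np.nan; return W
def proj(c,X):
    p=np.asarray(c['R'])@np.asarray(X)+np.asarray(c['t']); return p[0]/p[2]*c['fx']+c['cx'],p[1]/p[2]*c['fy']+c['cy']
E
python3 - <<'E'
from h import *
s=readout.get_state(); print(s)
for n in ('top','scene'):
    c=cam(n); save(c,n+'0.png'); print(n,c['fx'],c['cx'],c['cy'],-np.array(c['R']).T@c['t'],np.array(c['R'])[2])
E
```

```text
pics
{'clock': 0.0, 'joint_pos': array([ 1.02677989,  0.33390105,  0.03985399,  1.46627925, -0.01339329,
        1.34329069, -0.0585213 ]), 'qvel': array([-0.00027303, -0.00092789, -0.00060718,  0.00042824, -0.0004259 ,
        0.00194741, -0.00012615]), 'tau': array([ 9.25801723e-04, -6.56357861e+01,  1.33536760e+00, -4.03797019e+01,
       -5.97737404e-02,  4.48718935e-02,  1.99720644e-04]), 'position': array([ 0.27947796, -0.58634708,  0.23266145]), 'tool_rot': array([-3.06271148e+00, -6.92600851e-01,  7.24602662e-04]), 'ft_force': array([ 0.31215495, -0.06069608,  0.49161598]), 'torque': array([-0.0040797 , -0.03129693,  0.041403  ]), 'width': 0.08680874313078306}
top 515.101294302976 311.8797644053674 238.21262024847135 [0.42651969 0.03824579 1.23590915] [ 0.10227121  0.02412813 -0.99446389]
scene 479.645951556701 316.39730624403495 235.4121519188641 [-0.16045558  0.61971058  0.51230708] [ 0.69877261 -0.58138344 -0.41678547]
```

View pics/top0.png

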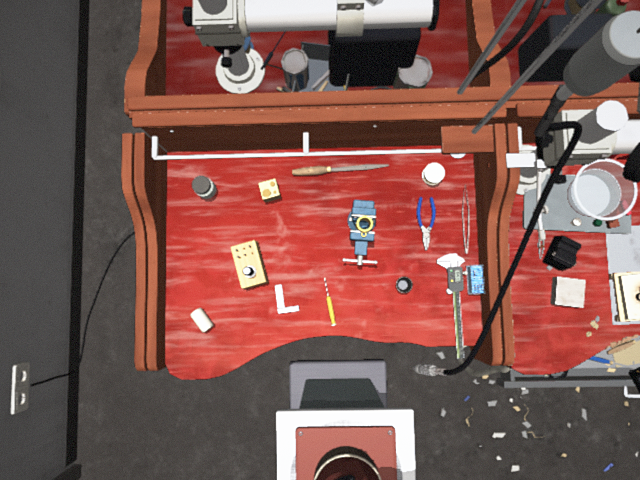

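View pics/scene0.png

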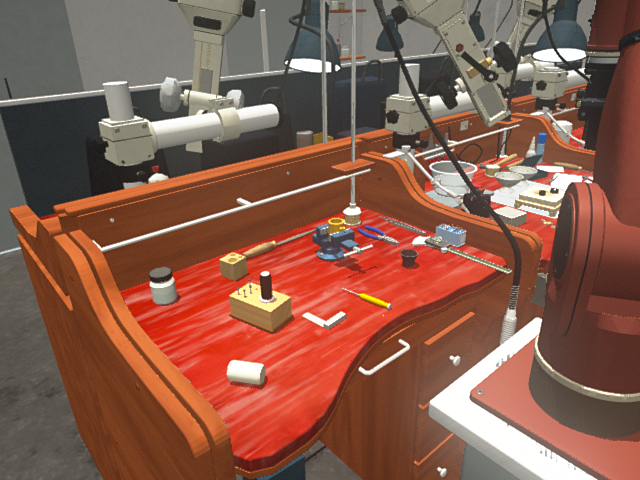

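Run:
```python
from h import *
c=cam('top'); im=c['image'][:,:,::-1]
a=cv2.resize(im[230:300,215:285],(400,400),interpolation=cv2.INTER_CUBIC); b=cv2.resize(im[190:270,323:403],(400,400),interpolation=cv2.INTER_CUBIC)
cv2.imwrite('pics/z.png',np.hstack([a,b]))
hsv=cv2.cvtColor(np.ascontiguousarray(im),cv2.COLOR_BGR2HSV)
W=pts(c)
def R(n,u,v,z): print(n,np.round(ray(c,u,v,z),4))
sub=np.zeros((480,640),np.uint8); sub[230:300,215:285]=1
m=cv2.inRange(hsv,(15,60,80),(35,255,255))*sub
m=cv2.morphologyEx(m,cv2.MORPH_CLOSE,np.ones((15,15)))
k=max(cv2.findContours(m,0,1)[0],key=cv2.contourArea); r=cv2.minAreaRect(k); print('block',r)
for p in cv2.boxPoints(r): R('c',*p,.046)
sel=np.isfinite(W[...,2]); 
for nm,(u0,v0,u1,v1),(lo,hi) in [('tooltop',(225,240,275,295),(.09,.11)),('blocktop',(225,230,275,300),(.040,.05)),('rim',(340,195,390,245),(.085,.1)),('jaw',(340,190,390,260),(.065,.079))]:
    S=W[v0:v1,u0:u1].reshape(-1,3); S=S[(S[:,2]>lo)&(S[:,2]<hi)]
    if len(S)>3: print(nm,len(S),np.round(S.mean(0),4),[np.round(x,4) for x in cv2.minAreaRect(S[:,:2].astype(np.float32))], (S[:,:2].max(0)+S[:,:2].min(0))/2)
m2=cv2.inRange(hsv,(95,60,40),(125,255,255)); m2[:190]=0;m2[270:]=0;m2[:,:340]=0;m2[:,385:]=0
k=max(cv2.findContours(m2,0,1)[0],key=cv2.contourArea); r=cv2.minAreaRect(k); print('vise',r)
for p in cv2.boxPoints(r): R('v',*p,.073)
```

```text
block ((248.47857666015625, 264.1968688964844), (44.46844482421875, 26.81185531616211), 75.17352294921875)
c [0.5344 0.2586 0.046 ]
c [0.5492 0.1979 0.046 ]
c [0.4489 0.1723 0.046 ]
c [0.4342 0.2324 0.046 ]
tooltop 65 [0.474  0.213  0.0973] [array([0.4745, 0.2134]), array([0.0187, 0.0174]), np.float64(47.792)] [0.47388494 0.21339437]
blocktop 935 [0.4928 0.2177 0.0455] [array([0.4918, 0.2178]), array([0.1   , 0.0587]), np.float64(14.5167)] [0.49108957 0.21812311]
rim 91 [ 0.5746 -0.0502  0.0913] [array([ 0.5748, -0.0505]), array([0.0348, 0.0351]), np.float64(29.8212)] [ 0.57171758 -0.04997957]
jaw 449 [ 0.5783 -0.0489  0.0727] [array([ 0.5773, -0.0487]), array([0.0548, 0.0753]), np.float64(84.2563)] [ 0.57686186 -0.04843058]
vise ((361.6176452636719, 214.9705810546875), (26.383596420288086, 29.451457977294922), 4.39870548248291)
v [ 0.5663 -0.0144  0.073 ]
v [ 0.6337 -0.0213  0.073 ]
v [ 0.6276 -0.081   0.073 ]
v [ 0.5604 -0.0739  0.073 ]
```

View pics/z.png

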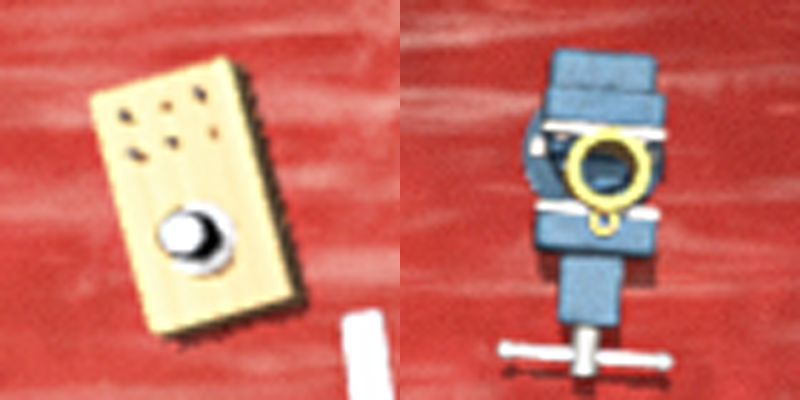

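Run:
```python
from h import *
s=readout.get_state()
for n in ('top','scene'):
    c=cam(n); print(n,proj(c,s['position']),proj(c,[0,0,0]),proj(c,[.5749,-.0505,.092]))
    if n=='top':
        W=pts(c)
        for u,v in [(575,130),(540,200),(520,280),(500,320),(450,370),(420,370),(470,345),(505,60)]: print(u,v,W[v,u])
        # tall stuff over desk area
        m=(W[...,2]>.12)&(W[...,0]>.2)&(W[...,0]<.75)&(W[...,1]>-.6)&(W[...,1]<.4); v,u=np.nonzero(m); print(len(v), W[m].min(0),W[m].max(0))
w=cam('wrist'); print(-np.array(w['R']).T@w['t'],np.array(w['R'])); T=Rn.from_rotvec(s['tool_rot']).as_matrix(); print(T)
print('cam in tool',T.T@(-np.array(w['R']).T@w['t']-s['position']), w['fx'],w['cx'],w['cy'])
```

```text
top (np.float64(659.7415494401175), np.float64(363.44793983681035)) (np.float64(345.9591077148736), np.float64(477.03543455621724)) (np.float64(363.75455293878997), np.float64(223.43316991800808))
575 130 [ 0.68042719 -0.3746492   0.40609145]
540 200 [ 0.58597026 -0.36063707  0.28776738]
520 280 [ 0.44382058 -0.42352296 -0.00191335]
500 320 [ 0.35360759 -0.35645553  0.0430827 ]
450 370 [ 0.24167193 -0.24236894  0.02705021]
420 370 [ 0.2201247  -0.2002355  -0.12110538]
470 345 [ 0.29400889 -0.2984048  -0.00210339]
505 60 [ 0.92252275 -0.36561586  0.14223891]
15951 [ 0.23814769 -0.55891316  0.12001672] [0.74995308 0.39933344 0.72527797]
scene (np.float64(588.7798541257441), np.float64(137.96606931345485)) (np.float64(583.0781902291412), np.float64(401.3201021601245)) (np.float64(335.8982538659562), np.float64(220.4769440906637))
[ 0.34534855 -0.55458173  0.38430352] [[ 4.30534348e-01 -9.02574065e-01 -4.81636287e-04]
 [-8.68977082e-01 -4.14652464e-01  2.70078072e-01]
 [-2.43965175e-01 -1.15859356e-01 -9.62838306e-01]]
[[ 9.02687850e-01  4.30295577e-01 -6.00916564e-04]
 [ 4.30295988e-01 -9.02687234e-01  1.05836334e-03]
 [-8.70306477e-05 -1.21394371e-03 -9.99999259e-01]]
cam in tool [ 0.0731193  -0.0006351  -0.15144889] 372.39201857168104 324.5162606407527 243.19319847113098
```

Run:
```python
from h import *
W=[pts(cam(n)).reshape(-1,3) for n in('top','scene')]; W=np.vstack(W)
W=W[np.isfinite(W[:,2])&(W[:,2]<.8)]
xs=np.arange(.2,.76,.05); ys=np.arange(.35,-.66,-.05)
print('y\\x   '+' '.join(f'{x:5.2f}' for x in xs))
for y in ys:
    r=[]
    for x in xs:
        S=W[(abs(W[:,0]-x)<.025)&(abs(W[:,1]-y)<.025),2]
        r.append(f'{np.percentile(S,99.5)*1000:5.0f}' if len(S)>3 else '    .')
    print(f'{y:5.2f} '+' '.join(r))
T=cam('top'); S=pts(T); im=T['image'].astype(int)
m=(im.max(2)<50)&(S[...,2]>.02)&(S[...,1]<-.15)&(S[...,0]>.2)&(S[...,0]<.8)
v,u=np.nonzero(m)
for x in np.arange(.2,.8,.05):
    k=m&(abs(S[...,0]-x)<.025)
    if k.sum(): print(round(x,2),k.sum(),np.round(np.median(S[k],0),3),S[k][:,2].max().round(3))
```

```text
y\x    0.20  0.25  0.30  0.35  0.40  0.45  0.50  0.55  0.60  0.65  0.70  0.75
 0.35    -1     5     5    33    32     5     5     6     5    65   125   127
 0.30    -3     4     5    32     7     5     6     5     6    65   124   129
 0.25  -790     5     5     5     5    50    60    51     4     6   124   129
 0.20  -789     2     6     6     5   100   101    63     6    46   125   129
 0.15  -788  -792     5     5    14     6     6     6     5    45   125   127
 0.10  -787  -791     5     5    14     4     5     5     5     5   125   131
 0.05  -788  -787     4    11    14     8     5     5     5     5   125   130
 0.00  -788  -789     2    11     9     5    56    75    70     6   123   142
-0.05  -786  -787     4     5     6     5    60    94    93    49   124   129
-0.10  -787  -791     5     4     4     5     6     4    71     6   123   128
-0.15  -784  -793     5     4    30    33     6     5     5     6   125   137
-0.20   -44   -19     5     4     5     6     9    13    14    11   143   153
-0.25   -17    79    81     7    15    18    15     5     9   717   719   147
-0.30  -
[... 361 characters left out ...]
37   522   484   496
-0.55   -71   523   524     6    32    33    59   422   477   391   312   288
-0.60   -71   295   492   488     5     5   401   426   319    54   283   169
-0.65   -71  -105   258   332    53    46   409   434   422    95   288   164
0.25 255 [ 0.26  -0.271  0.075] 0.337
0.3 177 [ 0.293 -0.289  0.098] 0.33
0.35 139 [ 0.35  -0.305  0.118] 0.134
0.4 137 [ 0.399 -0.322  0.141] 0.16
0.45 195 [ 0.454 -0.336  0.166] 0.197
0.5 649 [ 0.5   -0.493  0.055] 0.239
0.55 292 [ 0.539 -0.362  0.241] 0.283
0.6 303 [ 0.611 -0.369  0.307] 0.331
0.65 1103 [ 0.653 -0.38   0.354] 0.543
0.7 537 [ 0.695 -0.378  0.39 ] 0.723
0.75 89 [ 0.729 -0.411  0.515] 0.525
0.8 4 [ 0.779 -0.515  0.167] 0.178
```

```bash
cat >> h.py <<'E'
def tf(yaw,d):
    c,s=np.cos(np.radians(yaw)),np.sin(np.radians(yaw)); d=np.asarray(d)*1000
    return np.round([c*d[0]+s*d[1], s*d[0]-c*d[1], -d[2]],1)
def st():
    s=readout.get_state(); T=Rn.from_rotvec(s['tool_rot']).as_matrix()
    return s['clock'].__round__(2),s['position'].round(4),np.degrees(np.arctan2(T[1,0],T[0,0])).round(2),s['ft_force'].round(2),round(s['width'],4)
E
python3 - <<'E'
from h import *
p=np.array([.28,-.587,.234])
for q in ([.30,-.52,.285],[.34,-.36,.285],[.40,-.16,.26]): print(tf(25.49,np.array(q)-p))
p=np.array([.40,-.16,.26])
for q in ([.45,0,.26],[.45,.15,.25],[.474,.2133,.22]): print(tf(25.49,np.array(q)-p))
E
```

```text
[ 46.9 -51.9 -51. ]
[ 151.8 -179.1  -51. ]
[ 292.1 -333.8  -26. ]
[ 114.  -122.9   -0. ]
[ 178.5 -258.3   10. ]
[ 227.4 -305.1   40. ]
```

jog_arm(increments=[{"delta_pos": [15,-17,-45],"spin": 0,"fingers": -1},{"delta_pos": [47,-52,-51],"spin": 0,"fingers": -1},{"delta_pos": [78,-89,-51],"spin": 0,"fingers": -1},{"delta_pos": [109,-127,-51],"spin": 0,"fingers": -1},{"delta_pos": [140,-165,-51],"spin": 0,"fingers": -1}])

```text
clock: 0.95
position: [0.3353, -0.3757, 0.2847]
tool_rot: [3.064, 0.693, 0.0]
ft_force: [1.1, -0.7, -0.0]
width: 0.0871
```

jog_arm(increments=[{"delta_pos": [31,-37,0],"spin": 0,"fingers": -1},{"delta_pos": [63,-72,4],"spin": 0,"fingers": -1},{"delta_pos": [94,-106,11],"spin": 0,"fingers": -1},{"delta_pos": [126,-140,18],"spin": 0,"fingers": -1},{"delta_pos": [152,-169,25],"spin": 0,"fingers": -1}])

```text
clock: 1.45
position: [0.4, -0.1571, 0.2597]
tool_rot: [3.063, 0.695, 0.001]
ft_force: [-1.2, -0.9, -0.8]
width: 0.0872
```

jog_arm(increments=[{"delta_pos": [34,-36,0],"spin": 3,"fingers": -1},{"delta_pos": [67,-72,0],"spin": 6,"fingers": -1},{"delta_pos": [100,-108,0],"spin": 9,"fingers": -1},{"delta_pos": [120,-145,0],"spin": 11,"fingers": -1},{"delta_pos": [138,-180,0],"spin": 11,"fingers": -1}])

```text
clock: 1.95
position: [0.4466, 0.0645, 0.2598]
tool_rot: [-3.117, -0.395, -0.001]
ft_force: [0.5, -0.8, -0.8]
width: 0.0871
```

Run:
```python
from h import *
print(st()); print(tf(14.44,np.array([.474,.2133,.22])-[.4472,.0618,.26]))
```

```text
(1.95, array([0.4466, 0.0645, 0.2598]), np.float64(14.46), array([ 0.51, -0.82, -0.83]), 0.0871)
[  63.7 -140.    40. ]
```

jog_arm(increments=[{"delta_pos": [20,-45,10],"spin": 0,"fingers": -1},{"delta_pos": [40,-90,20],"spin": 0,"fingers": -1},{"delta_pos": [60,-130,35],"spin": 0,"fingers": -1},{"delta_pos": [63,-139,40],"spin": 0,"fingers": -1},{"delta_pos": [63,-139,40],"spin": 0,"fingers": -1}])

```text
clock: 2.45
position: [0.472, 0.2142, 0.2187]
tool_rot: [-3.115, -0.401, 0.003]
ft_force: [0.3, -0.4, -0.8]
width: 0.087
```

Run:
```python
from h import *
print(st()); c=cam('wrist'); save(c,'w1.png')
W=pts(c); s=readout.get_state()
for nm,(lo,hi) in [('tooltop',(.095,.103)),('blocktop',(.043,.049)),('shoulder',(.0485,.0525))]:
    k=(W[...,2]>lo)&(W[...,2]<hi)&(np.hypot(W[...,0]-.474,W[...,1]-.2134)<(.09 if nm=='blocktop' else .025)); S=W[k]
    if len(S)>3:
        v,u=np.nonzero(k); print(nm,len(S),S.mean(0).round(4),[np.round(x,4) for x in cv2.minAreaRect(S[:,:2].astype(np.float32))],cv2.minEnclosingCircle(S[:,:2].astype(np.float32)),u.mean(),v.mean())
```

```text
(2.45, array([0.472 , 0.2142, 0.2187]), np.float64(14.69), array([ 0.25, -0.44, -0.75]), 0.087)
tooltop 447 [0.4753 0.2128 0.0987] [array([0.4748, 0.2126]), array([0.0178, 0.0179]), np.float64(87.7151)] ((0.4747709631919861, 0.21246135234832764), 0.009676238521933556) 328.2953020134228 235.38255033557047
blocktop 6392 [0.497  0.2183 0.0461] [array([0.4914, 0.2169]), array([0.0999, 0.0581]), np.float64(14.6279)] ((0.4914301037788391, 0.21699795126914978), 0.057520899921655655) 328.01267209011263 194.58150813516897
shoulder 275 [0.4801 0.2145 0.0501] [array([0.4772, 0.2157]), array([0.0207, 0.0323]), np.float64(18.9381)] ((0.4732024073600769, 0.21428319811820984), 0.01643952541053295) 327.29818181818183 215.83636363636364
```

View pics/w1.png

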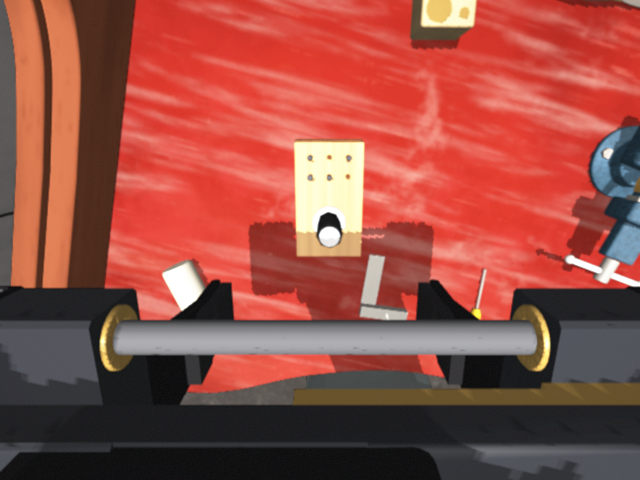

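jog_arm(increments=[{"delta_pos": [1,1,40],"spin": 0,"fingers": -1},{"delta_pos": [1,1,75],"spin": 0,"fingers": -1},{"delta_pos": [1,1,100],"spin": 0,"fingers": -1},{"delta_pos": [1,1,105],"spin": 0,"fingers": -1},{"delta_pos": [1,1,105],"spin": 0,"fingers": -1}])

```text
clock: 3.0
position: [0.4745, 0.2104, 0.115]
tool_rot: [3.116, 0.393, -0.0]
ft_force: [-0.9, -0.3, 0.6]
width: 0.0873
```

Run:
```python
from h import *
a=st();print(a); print(tf(a[2],np.array([.4747,.2130,.064])-a[1]))
c=cam('wrist'); W=pts(c)
k=(W[...,2]>.094)&(W[...,2]<.103)&(np.hypot(W[...,0]-.474,W[...,1]-.2134)<.02);S=W[k]; print(k.sum(),S.mean(0) if k.sum() else 0, cv2.minEnclosingCircle(S[:,:2].astype(np.float32)) if k.sum()>3 else 0)
save(c,'w2.png',(200,180,460,380),2)
```

```text
(3.0, array([0.4745, 0.2104, 0.115 ]), np.float64(14.37), array([-0.87, -0.34,  0.57]), 0.0873)
[ 0.8 -2.5 51. ]
1122 [0.47616092 0.21289132 0.09830048] ((0.47480273246765137, 0.21262101829051971), 0.010050379671156406)
```

jog_arm(increments=[{"delta_pos": [0.8,-2,25],"spin": 0,"fingers": -1},{"delta_pos": [0.8,-2,45],"spin": 0,"fingers": -1},{"delta_pos": [0.8,-2,51],"spin": 0,"fingers": -1},{"delta_pos": [0.8,-2,51],"spin": 0,"fingers": -1},{"delta_pos": [0.8,-2,51],"spin": 0,"fingers": -1}])

```text
clock: 3.55
position: [0.4753, 0.2143, 0.0651]
tool_rot: [-3.116, -0.396, -0.003]
ft_force: [0.6, -0.0, -0.1]
width: 0.0876
```

Run:
```python
from h import *
a=st();print(a); print(tf(a[2],np.array([.4748,.2128,.064])-a[1]))
```

```text
(3.55, array([0.4753, 0.2143, 0.0651]), np.float64(14.47), array([ 0.63, -0.01, -0.08]), 0.0876)
[-0.9  1.3  1.1]
```

jog_arm(increments=[{"delta_pos": [0,1,0.5],"spin": 0,"fingers": 1},{"delta_pos": [0,1,0.5],"spin": 0,"fingers": 1},{"delta_pos": [0,1,0.5],"spin": 0,"fingers": 1},{"delta_pos": [0,1,0.5],"spin": 0,"fingers": 1},{"delta_pos": [0,1,0.5],"spin": 0,"fingers": 1}])

```text
clock: 4.05
position: [0.4747, 0.2131, 0.0632]
tool_rot: [-3.117, -0.396, -0.0]
ft_force: [-0.3, 0.1, -0.5]
width: 0.0551
```

jog_arm(increments=[{"delta_pos": [0,0,0],"spin": 0,"fingers": 1},{"delta_pos": [0,0,0],"spin": 0,"fingers": 1},{"delta_pos": [0,0,0],"spin": 0,"fingers": 1},{"delta_pos": [0,0,0],"spin": 0,"fingers": 1},{"delta_pos": [0,0,0],"spin": 0,"fingers": 1}])

```text
clock: 4.55
position: [0.4747, 0.2129, 0.0631]
tool_rot: [3.116, 0.396, -0.0]
ft_force: [0.5, -0.0, -0.3]
width: 0.0192
```

jog_arm(increments=[{"delta_pos": [0,0,0],"spin": 0,"fingers": 1},{"delta_pos": [0,0,-8],"spin": 0,"fingers": 1},{"delta_pos": [0,0,-20],"spin": 0,"fingers": 1},{"delta_pos": [0,0,-40],"spin": 0,"fingers": 1},{"delta_pos": [0,0,-60],"spin": 0,"fingers": 1}])

```text
clock: 5.05
position: [0.4745, 0.2133, 0.1245]
tool_rot: [-3.116, -0.397, 0.0]
ft_force: [0.3, -0.0, -1.1]
width: 0.0194
```

jog_arm(increments=[{"delta_pos": [0,0,-30],"spin": 0,"fingers": 1},{"delta_pos": [0,0,-60],"spin": 0,"fingers": 1},{"delta_pos": [0,0,-80],"spin": 0,"fingers": 1},{"delta_pos": [0,0,-87],"spin": 0,"fingers": 1},{"delta_pos": [0,0,-87],"spin": 0,"fingers": 1}])

```text
clock: 5.55
position: [0.475, 0.2133, 0.2112]
tool_rot: [-3.116, -0.396, -0.003]
ft_force: [0.2, -0.4, -1.9]
width: 0.0192
```

Run:
```python
from h import *
print(st())
c=cam('wrist'); save(c,'w3.png',(220,200,440,400),2); 
s=cam('scene'); 
p=proj(s,[.4747,.2129,.16]); x,y=int(p[0]),int(p[1]); save(s,'s3.png',(x-60,y-45,x+60,y+75),5)
a=cv2.imread('pics/w3.png'); b=cv2.resize(cv2.imread('pics/s3.png'),(400,400)); cv2.imwrite('pics/ws3.png',np.hstack([cv2.resize(a,(400,400)),b])); print(x,y)
```

```text
(5.55, array([0.475 , 0.2133, 0.2112]), np.float64(14.49), array([ 0.22, -0.44, -1.95]), 0.0192)
262 241
```

View pics/ws3.png

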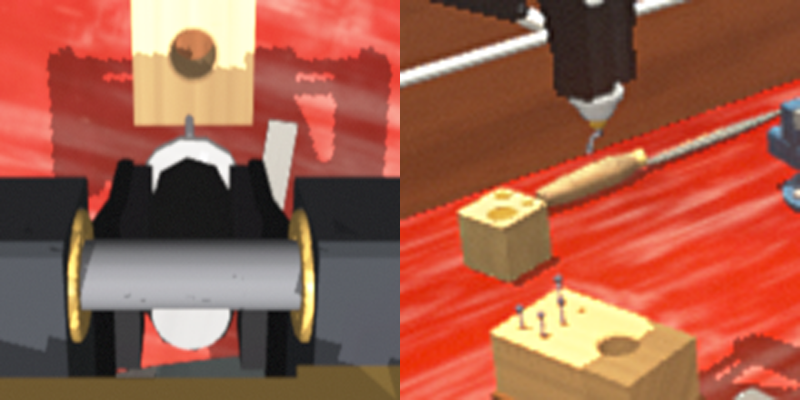

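Run:
```python
from h import *
c=cam('wrist'); s=cam('scene'); a=st(); print(a)
hm=a[1]+[0,0,.008]
print('hole',ray(c,326,226,.046))
for v in (256,258,260): print('tip',(ray(c,323.4,v,hm[2]-.0585)-hm)*1000)
for z in (-.046,-.0495,-.0585): print(z,'axis wrist',proj(c,hm+[0,0,z]),'scene',proj(s,hm+[0,0,z]))
# scene tip pixel
x0,y0=262-60,241-45; k=120/400
print('scene tip px', x0+(590-400)*k,y0+150*k, 'ferrule',x0+198*k,y0+128*k)
for ang in range(0,360,45):
    r=np.radians(ang); q=hm+[.0075*np.cos(r),.0075*np.sin(r),-.0585]; print(ang,np.round(proj(c,q),1),np.round(proj(s,q),1))
```

```text
(5.75, array([0.474 , 0.2127, 0.2089]), np.float64(14.48), array([ 0.59,  0.02, -1.82]), 0.0196)
hole [0.47455448 0.21191867 0.046     ]
tip [  8.39979027   3.28916515 -58.5       ]
tip [  7.24215239   2.99079527 -58.5       ]
tip [  6.0809684   2.6915114 -58.5      ]
-0.046 axis wrist (np.float64(325.34962167797096), np.float64(278.717311245788)) scene (np.float64(262.2020665232818), np.float64(236.274914564716))
-0.0495 axis wrist (np.float64(325.33275155695753), np.float64(276.4174128747813)) scene (np.float64(262.3560400953841), np.float64(238.12504829707237))
-0.0585 axis wrist (np.float64(325.2918070061166), np.float64(270.83545494421196)) scene (np.float64(262.74947932580267), np.float64(242.85258161263374))
scene tip px 259.0 241.0 ferrule 261.4 234.4
0 [328.6 258.8] [260.3 241.5]
45 [318.6 260.2] [258.5 242.8]
90 [312.6 267.8] [259.1 244.2]
135 [314.1 277. ] [262.  244.7]
180 [322.1 282.6] [265.2 244.2]
225 [331.8 281.3] [267.  242.9]
270 [337.9 273.9] [266.3 241.6]
315 [336.6 264.6] [263.5 241. ]
```

jog_arm(increments=[{"delta_pos": [-3,40,0],"spin": 0,"fingers": 1},{"delta_pos": [-6,85,0],"spin": 0,"fingers": 1},{"delta_pos": [-9,130,0],"spin": 0,"fingers": 1},{"delta_pos": [-12,175,0],"spin": 0,"fingers": 1},{"delta_pos": [-14,220,0],"spin": 0,"fingers": 1}])

```text
clock: 6.25
position: [0.5156, -0.0053, 0.2092]
tool_rot: [-3.116, -0.396, 0.002]
ft_force: [0.4, -0.0, -1.5]
width: 0.0193
```

jog_arm(increments=[{"delta_pos": [-1,25,0],"spin": 0,"fingers": 1},{"delta_pos": [-2,38,0],"spin": 0,"fingers": 1},{"delta_pos": [-2,42,0],"spin": 0,"fingers": 1},{"delta_pos": [-2,42,0],"spin": 0,"fingers": 1},{"delta_pos": [-2,42,0],"spin": 0,"fingers": 1}])

```text
clock: 6.75
position: [0.5245, -0.0426, 0.21]
tool_rot: [-3.115, -0.4, 0.0]
ft_force: [-0.3, 0.8, -2.0]
width: 0.0194
```

Run:
```python
from h import *
print(st())
c=cam('wrist'); print(st()); u,v=proj(c,[.575,-.05,.092]); print(u,v); x,y=int(u)-70,int(v)-60
save(c,'w4.png',(x,y,x+140,y+120),5); print(x,y)
W=pts(c); k=(W[...,2]>.088)&(W[...,2]<.096)&(np.hypot(W[...,0]-.575,W[...,1]+.05)<.03); S=W[k][:,:2]
A=np.c_[S,np.ones(len(S))]; print(len(S),cv2.minEnclosingCircle(S.astype(np.float32)),W[k][:,2].mean())
# colour mask of brass rim
hsv=cv2.cvtColor(c['image'],cv2.COLOR_RGB2HSV); m=k.astype(np.uint8)*255
cs,h=cv2.findContours(m,cv2.RETR_CCOMP,cv2.CHAIN_APPROX_NONE)
for q,hh in zip(cs,h[0]):
    if len(q)>20:
        P=np.array([ray(c,*p[0],.092)[:2] for p in q]); sol=np.linalg.lstsq(np.c_[2*P,np.ones(len(P))],(P**2).sum(1),rcond=None)[0]
        print('hole' if hh[3]>=0 else 'outer',len(q),sol[:2].round(4),np.sqrt(sol[2]+sol[:2]@sol[:2]).round(4))
```

```text
(6.75, array([ 0.5245, -0.0426,  0.21  ]), np.float64(14.63), array([-0.32,  0.76, -1.98]), 0.0194)
(6.8, array([ 0.5246, -0.0427,  0.2101]), np.float64(14.64), array([-0.15,  0.87, -1.61]), 0.0189)
353.1203347136994 176.65229373905854
283 116
856 ((0.5748415589332581, -0.05162815749645233), 0.018152916803956032) 0.09231311905615297
outer 141 [ 0.575  -0.0517] 0.0177
hole 113 [ 0.5751 -0.0516] 0.014
```

View pics/w4.png

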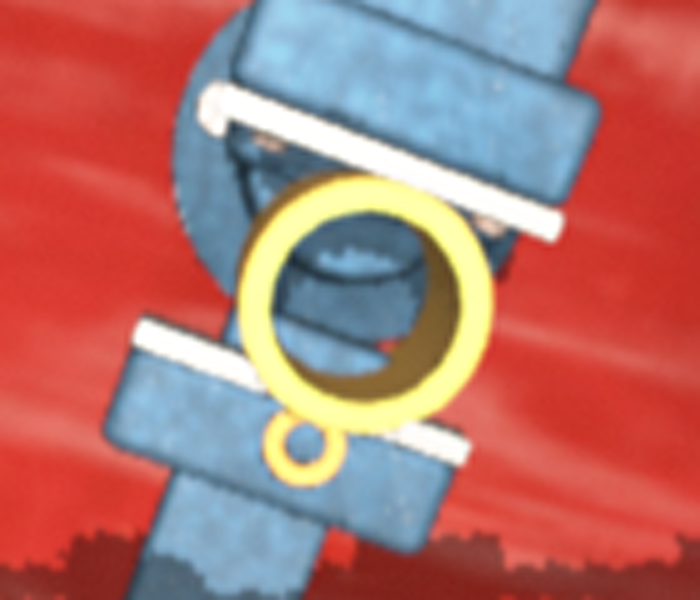

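jog_arm(increments=[{"delta_pos": [14,8,10],"spin": 0,"fingers": 1},{"delta_pos": [28,16,30],"spin": 0,"fingers": 1},{"delta_pos": [35.5,20.3,45],"spin": 0,"fingers": 1},{"delta_pos": [35.5,20.3,55],"spin": 0,"fingers": 1},{"delta_pos": [35.5,20.3,55],"spin": 0,"fingers": 1}])

```text
clock: 7.3
position: [0.563, -0.0542, 0.1537]
tool_rot: [-3.115, -0.398, 0.004]
ft_force: [-0.3, 0.7, -1.5]
width: 0.0192
```

jog_arm(increments=[{"delta_pos": [0,0,0],"spin": 0,"fingers": 1},{"delta_pos": [0,0,0],"spin": 0,"fingers": 1},{"delta_pos": [0,0,0],"spin": 0,"fingers": 1}])

```text
clock: 7.6
position: [0.5644, -0.0553, 0.156]
tool_rot: [3.116, 0.396, 0.002]
ft_force: [0.0, -0.0, -1.9]
width: 0.0194
```

Run:
```python
from h import *
a=st();print(a)
c=cam('wrist'); s=cam('scene'); print(st())
u,v=proj(s,[.575,-.05,.105]); x,y=int(u)-40,int(v)-45
save(c,'w5.png',(250,180,410,300),2.5); save(s,'s5.png',(x,y,x+80,y+60),5)
cv2.imwrite('pics/ws5.png',np.hstack([cv2.imread('pics/w5.png'),cv2.imread('pics/s5.png')]))
```

```text
(7.6, array([ 0.5644, -0.0553,  0.156 ]), np.float64(14.49), array([ 0.01, -0.03, -1.92]), 0.0194)
(7.7, array([ 0.5643, -0.0555,  0.1557]), np.float64(14.48), array([ 0.48,  0.12, -1.13]), 0.0188)
```

View pics/ws5.png

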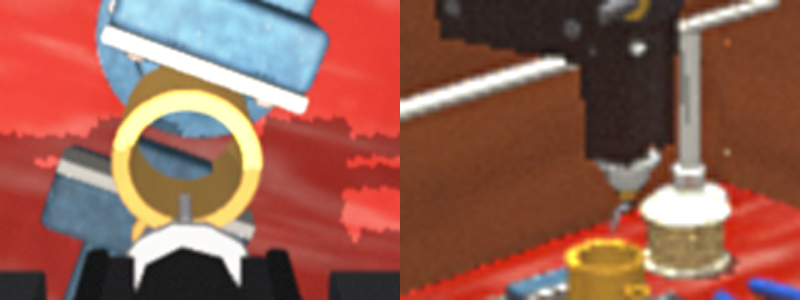

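jog_arm(increments=[{"delta_pos": [2,-1,4],"spin": 0,"fingers": 1},{"delta_pos": [2,-1,9],"spin": 0,"fingers": 1},{"delta_pos": [2,-1,14],"spin": 0,"fingers": 1},{"delta_pos": [2,-1,18.5],"spin": 0,"fingers": 1},{"delta_pos": [2,-1,18.5],"spin": 0,"fingers": 1}])

```text
clock: 8.2
position: [0.5652, -0.0539, 0.1355]
tool_rot: [-3.116, -0.396, 0.002]
ft_force: [-0.7, -0.7, -2.2]
width: 0.0196
```

jog_arm(increments=[{"delta_pos": [0,0,0],"spin": 0,"fingers": 1},{"delta_pos": [0,0,0],"spin": 0,"fingers": 1},{"delta_pos": [0,0,0],"spin": 0,"fingers": 1}])

```text
clock: 8.5
position: [0.566, -0.0539, 0.1368]
tool_rot: [3.116, 0.396, 0.001]
ft_force: [0.8, 0.5, -1.5]
width: 0.019
```

```bash
cat >> h.py <<'E'
def avg(n=5):
    P,F=[],[]
    for i in range(n):
        s=readout.get_state(); P.append(s['position']); F.append(s['ft_force']); viewer.read_camera('top')
    P,F=np.array(P),np.array(F); return s['clock'],P.mean(0),P.std(0),F.mean(0),F.std(0)
E
python3 - <<'E'
from h import *
np.set_printoptions(precision=4,suppress=True)
for x in avg(8): print(x)
E
```

```text
8.85
[ 0.5659 -0.0539  0.1367]
[0.0001 0.     0.0001]
[ 0.1551  0.1641 -1.7645]
[0.4363 0.3749 0.2477]
```

jog_arm(increments=[{"delta_pos": [-2,-0.8,0],"spin": 0,"fingers": 1},{"delta_pos": [-4,-1.6,0],"spin": 0,"fingers": 1},{"delta_pos": [-6,-2.4,0],"spin": 0,"fingers": 1},{"delta_pos": [-7.8,-3.1,0],"spin": 0,"fingers": 1},{"delta_pos": [-7.8,-3.1,0],"spin": 0,"fingers": 1}])

```text
clock: 9.4
position: [0.5572, -0.0529, 0.1366]
tool_rot: [3.116, 0.396, -0.0]
ft_force: [0.1, -0.1, -1.9]
width: 0.0198
```

```bash
cat > a.py <<'E'
from h import *
np.set_printoptions(precision=4,suppress=True)
import sys
C=np.array([.5750,-.0516]); t,P,sp,F,sf=avg(int(sys.argv[1]) if len(sys.argv)>1 else 4)
d=(P[:2]-C)*1000; a=np.degrees(np.arctan2(d[1],d[0])); n=d/np.hypot(*d); tt=np.array([-n[1],n[0]]); f=F[:2]-[.15,.16]
print(round(t,2),P,'std',sp[:2]*1000,'r %.2f ang %.1f'%(np.hypot(*d),a%360),'F',F,'Fin %.2f Fback %.2f'%(-f@n,-f@tt))
E
python3 a.py 5
```

```text
9.6 [ 0.5574 -0.0529  0.1366] std [0.1221 0.0217] r 17.62 ang 184.2 F [ 0.3751 -0.0988 -1.7966] Fin 0.21 Fback -0.27
```

jog_arm(increments=[{"delta_pos": [-0.35,-0.12,0],"spin": 0,"fingers": 1},{"delta_pos": [-0.7,-0.25,0],"spin": 0,"fingers": 1},{"delta_pos": [-0.7,-0.25,0],"spin": 0,"fingers": 1}])

```text
clock: 9.95
position: [0.5568, -0.0528, 0.1366]
tool_rot: [-3.116, -0.396, -0.0]
ft_force: [0.6, -0.2, -1.4]
width: 0.0197
```

```bash
python3 a.py 5
```

```text
10.15 [ 0.5568 -0.0528  0.1366] std [0.0171 0.0143] r 18.24 ang 183.8 F [ 0.7631 -0.0115 -1.58  ] Fin 0.60 Fback -0.21
```

jog_arm(increments=[{"delta_pos": [-0.4,-0.14,0],"spin": 0,"fingers": 1},{"delta_pos": [-0.8,-0.28,0],"spin": 0,"fingers": 1},{"delta_pos": [-0.8,-0.28,0],"spin": 0,"fingers": 1}])

```text
clock: 10.5
position: [0.5561, -0.0526, 0.1367]
tool_rot: [-3.116, -0.396, -0.001]
ft_force: [1.1, -0.1, -3.0]
width: 0.0193
```

```bash
python3 a.py 5
```

```text
10.7 [ 0.5561 -0.0526  0.1367] std [0.0187 0.0212] r 18.92 ang 183.2 F [ 1.697   0.5286 -2.403 ] Fin 1.56 Fback 0.28
```

```bash
cat >> a.py <<'E'
r=np.hypot(*d); dt=float(sys.argv[2]) if len(sys.argv)>2 else 15; tgt=3.8
Fn=np.hypot(-f@n,-f@tt); r1=r+np.clip((tgt-Fn)/3,-.6,.6)
rows=[]
for i in range(1,6):
    th=np.radians(a+dt*i/5); rr=r+(r1-r)*min(i/3,1); q=np.append(rr*np.array([np.cos(th),np.sin(th)])-d,0)/1000; rows.append(tf(14.48,q)[:2].tolist())
print('F %.2f r1 %.2f'%(Fn,r1),rows)
E
python3 a.py 4 12
```

```text
10.9 [ 0.5561 -0.0527  0.1366] std [0.0234 0.0226] r 18.97 ang 183.3 F [ 2.0304  0.9254 -1.6956] Fin 1.92 Fback 0.66
F 2.03 r1 19.56 [[-0.3, 0.8], [-0.6, 1.5], [-0.9, 2.3], [-0.9, 3.1], [-0.9, 4.0]]
```

jog_arm(increments=[{"delta_pos": [-0.3,0.8,0],"spin": 0,"fingers": 1},{"delta_pos": [-0.6,1.5,0],"spin": 0,"fingers": 1},{"delta_pos": [-0.9,2.3,0],"spin": 0,"fingers": 1},{"delta_pos": [-0.9,3.1,0],"spin": 0,"fingers": 1},{"delta_pos": [-0.9,4.0,0],"spin": 0,"fingers": 1}])

```text
clock: 11.45
position: [0.5563, -0.0565, 0.1367]
tool_rot: [-3.116, -0.396, -0.001]
ft_force: [4.4, 2.5, -1.3]
width: 0.0191
```

```bash
python3 a.py 4 15
```

```text
11.6 [ 0.5563 -0.0567  0.1367] std [0.0284 0.1042] r 19.42 ang 195.3 F [ 4.0314  2.6097 -0.9288] Fin 4.39 Fback 1.34
F 4.59 r1 19.16 [[0.1, 1.0], [0.3, 2.0], [0.5, 3.0], [0.7, 4.0], [1.0, 4.9]]
```

jog_arm(increments=[{"delta_pos": [0.1,1.0,0],"spin": 0,"fingers": 1},{"delta_pos": [0.3,2.0,0],"spin": 0,"fingers": 1},{"delta_pos": [0.5,3.0,0],"spin": 0,"fingers": 1},{"delta_pos": [0.7,4.0,0],"spin": 0,"fingers": 1},{"delta_pos": [1.0,4.9,0],"spin": 0,"fingers": 1}])

```text
clock: 12.15
position: [0.5581, -0.0612, 0.1365]
tool_rot: [-3.116, -0.396, 0.001]
ft_force: [3.1, 4.5, -1.1]
width: 0.0196
```

```bash
python3 a.py 4 15
```

```text
12.3 [ 0.5582 -0.0614  0.1365] std [0.026  0.1196] r 19.48 ang 210.2 F [ 3.1961  3.1744 -1.3774] Fin 4.15 Fback 1.08
F 4.29 r1 19.32 [[0.4, 1.0], [0.8, 1.9], [1.2, 2.8], [1.6, 3.7], [2.1, 4.6]]
```

jog_arm(increments=[{"delta_pos": [0.4,1.0,0],"spin": 0,"fingers": 1},{"delta_pos": [0.8,1.9,0],"spin": 0,"fingers": 1},{"delta_pos": [1.2,2.8,0],"spin": 0,"fingers": 1},{"delta_pos": [1.6,3.7,0],"spin": 0,"fingers": 1},{"delta_pos": [2.1,4.6,0],"spin": 0,"fingers": 1}])

```text
clock: 12.85
position: [0.5612, -0.0652, 0.1364]
tool_rot: [-3.116, -0.396, 0.001]
ft_force: [0.8, 3.8, -0.9]
width: 0.0198
```

```bash
python3 a.py 4 20
```

```text
13.0 [ 0.5613 -0.0654  0.1364] std [0.0414 0.1029] r 19.45 ang 225.3 F [ 1.5114  3.6828 -1.4541] Fin 3.46 Fback 1.51
F 3.78 r1 19.46 [[0.7, 1.1], [1.5, 2.2], [2.4, 3.3], [3.4, 4.2], [4.4, 5.1]]
```

jog_arm(increments=[{"delta_pos": [0.7,1.1,0],"spin": 0,"fingers": 1},{"delta_pos": [1.5,2.2,0],"spin": 0,"fingers": 1},{"delta_pos": [2.4,3.3,0],"spin": 0,"fingers": 1},{"delta_pos": [3.4,4.2,0],"spin": 0,"fingers": 1},{"delta_pos": [4.4,5.1,0],"spin": 0,"fingers": 1}])

```text
clock: 13.55
position: [0.5669, -0.0692, 0.1365]
tool_rot: [-3.117, -0.396, 0.001]
ft_force: [-0.4, 2.5, -2.0]
width: 0.0195
```

```bash
python3 a.py 4 20
```

```text
13.7 [ 0.567  -0.0693  0.1365] std [0.067  0.0585] r 19.48 ang 245.6 F [ 0.0465  2.6136 -1.7975] Fin 2.19 Fback 1.11
F 2.46 r1 19.93 [[1.0, 0.9], [2.1, 1.8], [3.2, 2.6], [4.5, 3.2], [5.8, 3.7]]
```

jog_arm(increments=[{"delta_pos": [1.0,0.9,0],"spin": 0,"fingers": 1},{"delta_pos": [2.1,1.8,0],"spin": 0,"fingers": 1},{"delta_pos": [3.2,2.6,0],"spin": 0,"fingers": 1},{"delta_pos": [4.5,3.2,0],"spin": 0,"fingers": 1},{"delta_pos": [5.8,3.7,0],"spin": 0,"fingers": 1}])

```text
clock: 14.25
position: [0.5734, -0.0712, 0.1364]
tool_rot: [-3.116, -0.396, 0.001]
ft_force: [-1.2, 3.2, -1.6]
width: 0.0194
```

```bash
python3 a.py 4 20
```

```text
14.4 [ 0.5735 -0.0712  0.1365] std [0.073  0.0436] r 19.69 ang 265.7 F [-0.9515  2.8878 -1.7286] Fin 2.64 Fback 1.30
F 2.94 r1 19.97 [[1.3, 0.5], [2.6, 0.9], [4.0, 1.2], [5.4, 1.3], [6.8, 1.3]]
```

jog_arm(increments=[{"delta_pos": [1.3,0.5,0],"spin": 0,"fingers": 1},{"delta_pos": [2.6,0.9,0],"spin": 0,"fingers": 1},{"delta_pos": [4.0,1.2,0],"spin": 0,"fingers": 1},{"delta_pos": [5.4,1.3,0],"spin": 0,"fingers": 1},{"delta_pos": [6.8,1.3,0],"spin": 0,"fingers": 1}])

```text
clock: 14.95
position: [0.5803, -0.0708, 0.1364]
tool_rot: [-3.116, -0.396, 0.001]
ft_force: [-2.6, 2.1, -1.2]
width: 0.0192
```

```bash
python3 a.py 4 20
```

```text
15.1 [ 0.5805 -0.0708  0.1365] std [0.1233 0.0261] r 19.97 ang 286.0 F [-2.1523  2.7885 -1.5047] Fin 3.16 Fback 1.49
F 3.49 r1 20.07 [[1.4, -0.1], [2.8, -0.2], [4.2, -0.4], [5.5, -0.8], [6.8, -1.3]]
```

jog_arm(increments=[{"delta_pos": [1.4,-0.1,0],"spin": 0,"fingers": 1},{"delta_pos": [2.8,-0.2,0],"spin": 0,"fingers": 1},{"delta_pos": [4.2,-0.4,0],"spin": 0,"fingers": 1},{"delta_pos": [5.5,-0.8,0],"spin": 0,"fingers": 1},{"delta_pos": [6.8,-1.3,0],"spin": 0,"fingers": 1}])

```text
clock: 15.65
position: [0.5866, -0.0679, 0.1365]
tool_rot: [3.116, 0.396, -0.001]
ft_force: [-4.3, 1.5, -1.7]
width: 0.0198
```

```bash
python3 a.py 4 20
```

```text
15.8 [ 0.5868 -0.0679  0.1365] std [0.0894 0.0621] r 20.06 ang 305.9 F [-3.0855  1.6703 -2.1247] Fin 3.12 Fback 1.74
F 3.57 r1 20.14 [[1.3, -0.5], [2.6, -1.2], [3.8, -1.9], [4.9, -2.7], [6.0, -3.6]]
```

jog_arm(increments=[{"delta_pos": [1.3,-0.5,0],"spin": 0,"fingers": 1},{"delta_pos": [2.6,-1.2,0],"spin": 0,"fingers": 1},{"delta_pos": [3.8,-1.9,0],"spin": 0,"fingers": 1},{"delta_pos": [4.9,-2.7,0],"spin": 0,"fingers": 1},{"delta_pos": [6.0,-3.6,0],"spin": 0,"fingers": 1}])

```text
clock: 16.35
position: [0.5915, -0.063, 0.1365]
tool_rot: [3.116, 0.396, -0.001]
ft_force: [-4.0, 0.6, -1.4]
width: 0.0194
```

```bash
python3 a.py 4 20
```

```text
16.5 [ 0.5916 -0.0628  0.1365] std [0.0703 0.1256] r 20.06 ang 326.0 F [-3.5323  0.3594 -1.9459] Fin 3.16 Fback 1.89
F 3.69 r1 20.10 [[1.0, -1.0], [2.0, -2.0], [2.9, -3.1], [3.7, -4.2], [4.4, -5.4]]
```

jog_arm(increments=[{"delta_pos": [1.0,-1.0,0],"spin": 0,"fingers": 1},{"delta_pos": [2.0,-2.0,0],"spin": 0,"fingers": 1},{"delta_pos": [2.9,-3.1,0],"spin": 0,"fingers": 1},{"delta_pos": [3.7,-4.2,0],"spin": 0,"fingers": 1},{"delta_pos": [4.4,-5.4,0],"spin": 0,"fingers": 1}])

```text
clock: 17.05
position: [0.5944, -0.0567, 0.1365]
tool_rot: [3.116, 0.396, -0.0]
ft_force: [-4.7, -0.5, -2.2]
width: 0.0195
```

```bash
python3 a.py 4 20
```

```text
17.2 [ 0.5945 -0.0564  0.1366] std [0.0507 0.1528] r 20.12 ang 346.1 F [-4.1688 -0.4013 -1.8462] Fin 4.06 Fback 1.58
F 4.36 r1 19.94 [[0.6, -1.3], [1.0, -2.6], [1.4, -3.9], [1.8, -5.3], [2.0, -6.7]]
```

jog_arm(increments=[{"delta_pos": [0.6,-1.3,0],"spin": 0,"fingers": 1},{"delta_pos": [1.0,-2.6,0],"spin": 0,"fingers": 1},{"delta_pos": [1.4,-3.9,0],"spin": 0,"fingers": 1},{"delta_pos": [1.8,-5.3,0],"spin": 0,"fingers": 1},{"delta_pos": [2.0,-6.7,0],"spin": 0,"fingers": 1}])

```text
clock: 17.75
position: [0.5948, -0.0496, 0.1366]
tool_rot: [3.116, 0.396, 0.0]
ft_force: [-3.4, -1.6, -1.6]
width: 0.0198
```

```bash
python3 a.py 4 20
```

```text
17.9 [ 0.5948 -0.0494  0.1366] std [0.0144 0.1157] r 19.91 ang 6.2 F [-3.5755 -1.5847 -1.4753] Fin 3.89 Fback 1.33
F 4.11 r1 19.80 [[0.1, -1.4], [0.1, -2.8], [0.1, -4.2], [-0.1, -5.5], [-0.3, -6.9]]
```

jog_arm(increments=[{"delta_pos": [0.1,-1.4,0],"spin": 0,"fingers": 1},{"delta_pos": [0.1,-2.8,0],"spin": 0,"fingers": 1},{"delta_pos": [0.0,-4.2,0],"spin": 0,"fingers": 1},{"delta_pos": [-0.2,-5.5,0],"spin": 0,"fingers": 1},{"delta_pos": [-0.4,-6.9,0],"spin": 0,"fingers": 1}])

```text
clock: 18.45
position: [0.5927, -0.0431, 0.1366]
tool_rot: [3.116, 0.396, 0.0]
ft_force: [-2.8, -3.6, -0.9]
width: 0.0195
```

```bash
python3 a.py 4 20
```

```text
18.6 [ 0.5927 -0.0429  0.1366] std [0.0438 0.1653] r 19.70 ang 26.4 F [-2.6666 -2.8105 -1.4697] Fin 3.84 Fback 1.41
F 4.09 r1 19.60 [[-0.4, -1.3], [-0.8, -2.6], [-1.4, -3.9], [-2.0, -5.1], [-2.6, -6.3]]
```

jog_arm(increments=[{"delta_pos": [-0.4,-1.3,0],"spin": 0,"fingers": 1},{"delta_pos": [-0.9,-2.6,0],"spin": 0,"fingers": 1},{"delta_pos": [-1.5,-3.8,0],"spin": 0,"fingers": 1},{"delta_pos": [-2.1,-5.0,0],"spin": 0,"fingers": 1},{"delta_pos": [-2.7,-6.2,0],"spin": 0,"fingers": 1}])

```text
clock: 19.15
position: [0.5886, -0.0377, 0.1367]
tool_rot: [3.116, 0.396, 0.001]
ft_force: [-1.0, -4.9, -1.2]
width: 0.0194
```

```bash
python3 a.py 4 20
```

```text
19.3 [ 0.5885 -0.0376  0.1367] std [0.0624 0.1019] r 19.44 ang 46.2 F [-1.5803 -3.8642 -1.3067] Fin 4.10 Fback 1.54
F 4.38 r1 19.25 [[-0.8, -1.1], [-1.7, -2.1], [-2.6, -3.1], [-3.6, -4.0], [-4.6, -4.9]]
```

jog_arm(increments=[{"delta_pos": [-0.8,-1.1,0],"spin": 0,"fingers": 1},{"delta_pos": [-1.7,-2.1,0],"spin": 0,"fingers": 1},{"delta_pos": [-2.6,-3.0,0],"spin": 0,"fingers": 1},{"delta_pos": [-3.6,-3.9,0],"spin": 0,"fingers": 1},{"delta_pos": [-4.6,-4.8,0],"spin": 0,"fingers": 1}])

```text
clock: 19.85
position: [0.5829, -0.0342, 0.1367]
tool_rot: [3.116, 0.396, 0.001]
ft_force: [1.2, -5.5, -1.7]
width: 0.0194
```

```bash
python3 a.py 4 20
```

```text
20.0 [ 0.5828 -0.0341  0.1367] std [0.0649 0.0619] r 19.18 ang 65.9 F [ 0.3221 -4.3862 -1.5561] Fin 4.08 Fback 2.01
F 4.55 r1 18.93 [[-1.1, -0.7], [-2.3, -1.4], [-3.5, -1.9], [-4.7, -2.5], [-5.9, -3.0]]
```

jog_arm(increments=[{"delta_pos": [-1.1,-0.7,0],"spin": 0,"fingers": 1},{"delta_pos": [-2.3,-1.3,0],"spin": 0,"fingers": 1},{"delta_pos": [-3.5,-1.8,0],"spin": 0,"fingers": 1},{"delta_pos": [-4.7,-2.4,0],"spin": 0,"fingers": 1},{"delta_pos": [-5.9,-2.8,0],"spin": 0,"fingers": 1}])

```text
clock: 20.55
position: [0.5767, -0.0329, 0.1367]
tool_rot: [3.116, 0.396, 0.001]
ft_force: [2.7, -4.4, -2.9]
width: 0.0194
```

```bash
python3 a.py 4 20
```

```text
20.7 [ 0.5765 -0.0328  0.1367] std [0.0892 0.072 ] r 18.89 ang 85.4 F [ 1.7636 -3.3865 -1.4776] Fin 3.41 Fback 1.89
F 3.90 r1 18.86 [[-1.3, -0.4], [-2.5, -0.7], [-3.9, -0.9], [-5.2, -1.0], [-6.5, -1.0]]
```

jog_arm(increments=[{"delta_pos": [-1.3,-0.4,0],"spin": 0,"fingers": 1},{"delta_pos": [-2.5,-0.6,0],"spin": 0,"fingers": 1},{"delta_pos": [-3.9,-0.8,0],"spin": 0,"fingers": 1},{"delta_pos": [-5.2,-0.9,0],"spin": 0,"fingers": 1},{"delta_pos": [-6.5,-0.9,0],"spin": 0,"fingers": 1}])

```text
clock: 21.25
position: [0.5701, -0.0335, 0.1367]
tool_rot: [-3.116, -0.396, -0.001]
ft_force: [3.6, -4.0, -2.2]
width: 0.0195
```

```bash
python3 a.py 4 20
```

```text
21.4 [ 0.5699 -0.0335  0.1367] std [0.1206 0.0241] r 18.80 ang 105.7 F [ 2.3785 -3.7954 -1.1182] Fin 4.41 Fback 1.07
F 4.54 r1 18.56 [[-1.3, 0.2], [-2.6, 0.4], [-3.8, 0.7], [-5.1, 1.1], [-6.3, 1.5]]
```

jog_arm(increments=[{"delta_pos": [-1.3,0.2,0],"spin": 0,"fingers": 1},{"delta_pos": [-2.6,0.4,0],"spin": 0,"fingers": 1},{"delta_pos": [-3.8,0.7,0],"spin": 0,"fingers": 1},{"delta_pos": [-5.1,1.1,0],"spin": 0,"fingers": 1},{"delta_pos": [-6.3,1.5,0],"spin": 0,"fingers": 1}])

```text
clock: 21.95
position: [0.5641, -0.0365, 0.1366]
tool_rot: [-3.116, -0.396, -0.0]
ft_force: [4.2, -1.2, -1.1]
width: 0.0196
```

```bash
python3 a.py 4 20
```

```text
22.1 [ 0.564  -0.0366  0.1366] std [0.0716 0.0701] r 18.61 ang 126.1 F [ 3.4368 -2.6271 -0.9365] Fin 4.19 Fback 1.01
F 4.31 r1 18.44 [[-1.2, 0.6], [-2.3, 1.2], [-3.4, 1.9], [-4.4, 2.7], [-5.4, 3.5]]
```

jog_arm(increments=[{"delta_pos": [-1.2,0.6,0],"spin": 0,"fingers": 1},{"delta_pos": [-2.3,1.2,0],"spin": 0,"fingers": 1},{"delta_pos": [-3.4,1.9,0],"spin": 0,"fingers": 1},{"delta_pos": [-4.4,2.7,0],"spin": 0,"fingers": 1},{"delta_pos": [-5.4,3.5,0],"spin": 0,"fingers": 1}])

```text
clock: 22.65
position: [0.5597, -0.0412, 0.1366]
tool_rot: [-3.116, -0.396, -0.0]
ft_force: [3.7, -0.3, -1.2]
width: 0.0197
```

```bash
python3 a.py 4 20
```

```text
22.8 [ 0.5596 -0.0414  0.1365] std [0.0612 0.1119] r 18.46 ang 146.5 F [ 3.1464 -0.6627 -1.0271] Fin 2.95 Fback 0.97
F 3.11 r1 18.69 [[-1.0, 0.8], [-1.9, 1.8], [-2.8, 2.7], [-3.5, 3.8], [-4.1, 4.9]]
```

jog_arm(increments=[{"delta_pos": [-1.0,0.8,0],"spin": 0,"fingers": 1},{"delta_pos": [-1.9,1.8,0],"spin": 0,"fingers": 1},{"delta_pos": [-2.8,2.7,0],"spin": 0,"fingers": 1},{"delta_pos": [-3.6,3.8,0],"spin": 0,"fingers": 1},{"delta_pos": [-4.2,4.9,0],"spin": 0,"fingers": 1}])

```text
clock: 23.35
position: [0.5569, -0.0471, 0.1366]
tool_rot: [-3.116, -0.396, -0.0]
ft_force: [3.7, 1.2, -2.1]
width: 0.0194
```

```bash
python3 a.py 4 20
```

```text
23.5 [ 0.5568 -0.0473  0.1366] std [0.0444 0.1161] r 18.67 ang 166.8 F [ 3.3929  0.6811 -1.4754] Fin 3.04 Fback 1.25
F 3.28 r1 18.84 [[-0.6, 1.2], [-1.2, 2.3], [-1.6, 3.6], [-1.9, 4.9], [-2.1, 6.2]]
```

jog_arm(increments=[{"delta_pos": [-0.6,1.2,0],"spin": 0,"fingers": 1},{"delta_pos": [-1.2,2.3,0],"spin": 0,"fingers": 1},{"delta_pos": [-1.7,3.6,0],"spin": 0,"fingers": 1},{"delta_pos": [-2.1,4.9,0],"spin": 0,"fingers": 1},{"delta_pos": [-2.3,6.2,0],"spin": 0,"fingers": 1}])

```text
clock: 24.05
position: [0.5563, -0.0537, 0.1366]
tool_rot: [-3.116, -0.396, 0.0]
ft_force: [2.8, 2.1, -2.0]
width: 0.0197
```

```bash
python3 a.py 4 15
```

```text
24.2 [ 0.5562 -0.0539  0.1365] std [0.019  0.1018] r 18.90 ang 187.0 F [ 2.7554  1.4956 -1.4151] Fin 2.75 Fback 1.01
F 2.93 r1 19.20 [[-0.2, 1.0], [-0.3, 2.0], [-0.4, 3.0], [-0.4, 4.0], [-0.3, 5.0]]
```

jog_arm(increments=[{"delta_pos": [-0.2,1.0,0],"spin": 0,"fingers": 1},{"delta_pos": [-0.3,2.0,0],"spin": 0,"fingers": 1},{"delta_pos": [-0.4,3.0,0],"spin": 0,"fingers": 1},{"delta_pos": [-0.4,4.0,0],"spin": 0,"fingers": 1},{"delta_pos": [-0.3,5.0,0],"spin": 0,"fingers": 1}])

```text
clock: 24.75
position: [0.5572, -0.0586, 0.1365]
tool_rot: [-3.116, -0.396, 0.0]
ft_force: [1.7, 2.9, -1.9]
width: 0.0194
```

```bash
python3 a.py 5 15
python3 - <<'E'
from h import *
a=st(); print(tf(a[2],[.575-.010-a[1][0],-.055-a[1][1],0]), a)
E
```

```text
24.95 [ 0.5572 -0.0588  0.1365] std [0.0315 0.0897] r 19.17 ang 202.0 F [ 2.5556  1.9078 -1.5622] Fin 2.89 Fback 0.72
F 2.97 r1 19.44 [[0.1, 1.0], [0.2, 2.0], [0.4, 3.0], [0.7, 4.0], [1.0, 4.9]]
[ 8.5 -1.7 -0. ] (25.0, array([ 0.5572, -0.0588,  0.1365]), np.float64(14.48), array([ 2.46,  1.27, -2.03]), 0.0193)
```

jog_arm(increments=[{"delta_pos": [3,-0.6,0],"spin": 0,"fingers": 1},{"delta_pos": [7,-1.4,0],"spin": 0,"fingers": 1},{"delta_pos": [7,-1.4,-3],"spin": 0,"fingers": 1},{"delta_pos": [7,-1.4,-15],"spin": 0,"fingers": 1},{"delta_pos": [7,-1.4,-40],"spin": 0,"fingers": 1}])

```text
clock: 25.5
position: [0.5624, -0.0557, 0.176]
tool_rot: [-3.116, -0.396, 0.005]
ft_force: [-0.3, -0.8, -2.3]
width: 0.019
```

jog_arm(increments=[{"delta_pos": [0,0,-20],"spin": 0,"fingers": 1},{"delta_pos": [0,0,-35],"spin": 0,"fingers": 1},{"delta_pos": [0,0,-35],"spin": 0,"fingers": 1}])

```text
clock: 25.8
position: [0.5649, -0.0556, 0.2143]
tool_rot: [3.115, 0.396, 0.006]
ft_force: [0.9, 0.2, -2.0]
width: 0.0195
```

Run:
```python
from h import *
a=st(); print(a,tf(a[2],[.4747-a[1][0],.213-a[1][1],0]))
c=cam('wrist');save(c,'w6.png',(220,200,440,400),2)
```

```text
(25.8, array([ 0.5649, -0.0556,  0.2143]), np.float64(14.48), array([ 0.88,  0.21, -1.99]), 0.0195) [ -20.2 -282.6   -0. ]
```

jog_arm(increments=[{"delta_pos": [-3,-40,0],"spin": 0,"fingers": 1},{"delta_pos": [-6,-85,0],"spin": 0,"fingers": 1},{"delta_pos": [-9,-130,0],"spin": 0,"fingers": 1},{"delta_pos": [-12,-175,0],"spin": 0,"fingers": 1},{"delta_pos": [-16,-220,0],"spin": 0,"fingers": 1}])

```text
clock: 26.35
position: [0.4918, 0.1546, 0.2105]
tool_rot: [3.116, 0.395, -0.002]
ft_force: [0.6, 0.8, -1.8]
width: 0.0195
```

jog_arm(increments=[{"delta_pos": [-2,-35,0],"spin": 0,"fingers": 1},{"delta_pos": [-4,-55,10],"spin": 0,"fingers": 1},{"delta_pos": [-4.2,-62.6,30],"spin": 0,"fingers": 1},{"delta_pos": [-4.2,-62.6,45],"spin": 0,"fingers": 1},{"delta_pos": [-4.2,-62.6,45],"spin": 0,"fingers": 1}])

```text
clock: 26.85
position: [0.472, 0.2115, 0.1637]
tool_rot: [3.115, 0.396, -0.008]
ft_force: [0.3, -1.0, -2.6]
width: 0.0194
```

jog_arm(increments=[{"delta_pos": [0,0,0],"spin": 0,"fingers": 1},{"delta_pos": [0,0,0],"spin": 0,"fingers": 1},{"delta_pos": [0,0,0],"spin": 0,"fingers": 1}])

```text
clock: 27.15
position: [0.4741, 0.2126, 0.1673]
tool_rot: [-3.117, -0.394, -0.002]
ft_force: [0.5, 0.2, -2.0]
width: 0.0193
```

Run:
```python
from h import *
np.set_printoptions(precision=4,suppress=True)
t,P,sp,F,sf=avg(4); print(t,P,sp,F); a=st(); print(a,tf(a[2],[.4747-P[0],.213-P[1],0]))
c=cam('wrist');save(c,'w7.png',(220,200,440,400),2)
s=cam('scene'); u,v=proj(s,[.4747,.2129,.12]); x,y=int(u)-50,int(v)-50; save(s,'s7.png',(x,y,x+100,y+100),4)
cv2.imwrite('pics/ws7.png',np.hstack([cv2.resize(cv2.imread('pics/w7.png'),(400,400)),cv2.imread('pics/s7.png')]))
```

```text
27.3 [0.4739 0.2127 0.1672] [0.0001 0.0001 0.0001] [-0.2609 -0.2748 -1.8311]
(27.35, array([0.4737, 0.2129, 0.1669]), np.float64(14.47), array([ 0.52,  0.35, -1.38]), 0.0194) [ 0.8 -0.1 -0. ]
```

View pics/ws7.png

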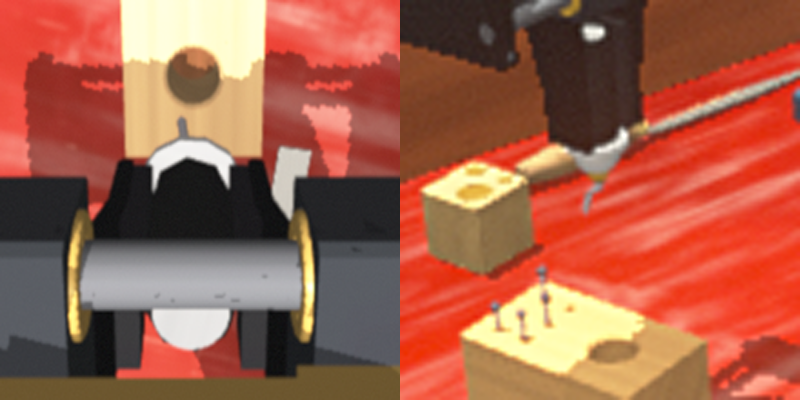

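jog_arm(increments=[{"delta_pos": [0.8,0,25],"spin": 0,"fingers": 1},{"delta_pos": [0.8,0,45],"spin": 0,"fingers": 1},{"delta_pos": [0.8,0,60],"spin": 0,"fingers": 1},{"delta_pos": [0.8,0,60],"spin": 0,"fingers": 1},{"delta_pos": [0.8,0,60],"spin": 0,"fingers": 1}])

```text
clock: 27.95
position: [0.4743, 0.2134, 0.1069]
tool_rot: [-3.116, -0.396, 0.0]
ft_force: [0.5, 0.2, -2.1]
width: 0.0192
```

Run:
```python
from h import *
np.set_printoptions(precision=4,suppress=True)
t,P,sp,F,sf=avg(4); print(t,P,sp,F); print(tf(14.48,[.4747-P[0],.213-P[1],.0635-P[2]]))
```

```text
28.1 [0.4746 0.2135 0.1074] [0.0002 0.0001 0.0003] [ 0.4489  0.2952 -2.0646]
[-0.1  0.5 43.9]
```

jog_arm(increments=[{"delta_pos": [0,0.4,10],"spin": 0,"fingers": 1},{"delta_pos": [0,0.4,18],"spin": 0,"fingers": 1},{"delta_pos": [0,0.4,26],"spin": 0,"fingers": 1},{"delta_pos": [0,0.4,30],"spin": 0,"fingers": 1},{"delta_pos": [0,0.4,30],"spin": 0,"fingers": 1}])

```text
clock: 28.65
position: [0.4737, 0.2126, 0.0757]
tool_rot: [3.116, 0.396, -0.002]
ft_force: [-0.8, -0.4, -1.9]
width: 0.0196
```

Run:
```python
from h import *
np.set_printoptions(precision=4,suppress=True)
t,P,sp,F,sf=avg(4); print(t,P,sp,F); print(tf(14.48,[.4747-P[0],.213-P[1],.0635-P[2]]))
```

```text
28.8 [0.4741 0.2128 0.0763] [0.0003 0.0001 0.0004] [-0.388   0.3886 -1.6168]
[ 0.6 -0.  12.8]
```

jog_arm(increments=[{"delta_pos": [0.4,0,3],"spin": 0,"fingers": 1},{"delta_pos": [0.4,0,6],"spin": 0,"fingers": 1},{"delta_pos": [0.4,0,9],"spin": 0,"fingers": 1},{"delta_pos": [0.4,0,12],"spin": 0,"fingers": 1},{"delta_pos": [0.4,0,13],"spin": 0,"fingers": 1}])

```text
clock: 29.35
position: [0.4745, 0.2128, 0.0631]
tool_rot: [3.116, 0.396, -0.001]
ft_force: [0.1, -0.1, -2.4]
width: 0.0194
```

Run:
```python
from h import *
np.set_printoptions(precision=4,suppress=True)
t,P,sp,F,sf=avg(4); print(t,P,sp,F); print(tf(14.48,[.4747-P[0],.213-P[1],.0635-P[2]]))
```

```text
29.5 [0.4745 0.2128 0.0633] [0.0001 0.0001 0.0002] [ 0.2249  0.0536 -1.8294]
[ 0.2 -0.1 -0.2]
```

jog_arm(increments=[{"delta_pos": [0,0,0.4],"spin": 0,"fingers": 1},{"delta_pos": [0,0,0.4],"spin": 0,"fingers": 1},{"delta_pos": [0,0,0.4],"spin": 0,"fingers": 0.4},{"delta_pos": [0,0,0.4],"spin": 0,"fingers": -0.2},{"delta_pos": [0,0,0.4],"spin": 0,"fingers": -0.5}])

```text
clock: 30.05
position: [0.4749, 0.213, 0.0634]
tool_rot: [-3.116, -0.396, -0.001]
ft_force: [0.4, -0.1, -0.4]
width: 0.035
```

jog_arm(increments=[{"delta_pos": [0,0,0],"spin": 0,"fingers": -0.5},{"delta_pos": [0,0,0],"spin": 0,"fingers": -0.5},{"delta_pos": [0,0,0],"spin": 0,"fingers": -0.5},{"delta_pos": [0,0,0],"spin": 0,"fingers": -0.5},{"delta_pos": [0,0,0],"spin": 0,"fingers": -0.5}])

```text
clock: 30.55
position: [0.4747, 0.2129, 0.0632]
tool_rot: [-3.117, -0.396, 0.0]
ft_force: [0.6, 0.2, -0.5]
width: 0.0641
```

jog_arm(increments=[{"delta_pos": [0,0,-10],"spin": 0,"fingers": -0.6},{"delta_pos": [0,0,-40],"spin": 0,"fingers": -0.6},{"delta_pos": [0,0,-80],"spin": 0,"fingers": -0.6},{"delta_pos": [0,0,-120],"spin": 0,"fingers": -0.6},{"delta_pos": [0,0,-155],"spin": 0,"fingers": -0.6}])

```text
clock: 31.05
position: [0.4746, 0.2133, 0.221]
tool_rot: [-3.116, -0.397, -0.002]
ft_force: [1.1, 1.2, 0.4]
width: 0.0696
```

jog_arm(increments=[{"delta_pos": [0,0,0],"spin": 0,"fingers": -0.6},{"delta_pos": [0,0,0],"spin": 0,"fingers": -0.6},{"delta_pos": [0,0,0],"spin": 0,"fingers": -0.6}])

```text
clock: 31.35
position: [0.4742, 0.2125, 0.2175]
tool_rot: [3.116, 0.396, -0.002]
ft_force: [-0.4, 0.2, 1.0]
width: 0.0698
```

Run:
```python
from h import *
print(st())
for n in ('wrist','top'):
    c=cam(n); W=pts(c)
    for nm,(lo,hi) in [('tooltop',(.094,.104)),('blocktop',(.042,.0485))]:
        k=(W[...,2]>lo)&(W[...,2]<hi)&(np.hypot(W[...,0]-.4748,W[...,1]-.2128)<(.09 if nm=='blocktop' else .02)); S=W[k]
        if len(S)>3: print(n,nm,len(S),np.median(S,0).round(4),cv2.minEnclosingCircle(S[:,:2].astype(np.float32)))
s=cam('scene'); c=cam('wrist'); save(c,'w8.png',(220,120,440,320),2)
u,v=proj(s,[.4747,.2129,.08]); x,y=int(u)-50,int(v)-50; save(s,'s8.png',(x,y,x+100,y+100),4)
cv2.imwrite('pics/ws8.png',np.hstack([cv2.resize(cv2.imread('pics/w8.png'),(400,400)),cv2.imread('pics/s8.png')]))
```

```text
(31.35, array([0.4742, 0.2125, 0.2175]), np.float64(14.48), array([-0.42,  0.18,  1.04]), 0.0698)
wrist tooltop 483 [0.4756 0.2136 0.0989] ((0.47462576627731323, 0.21348877251148224), 0.01005138922482729)
wrist blocktop 6403 [0.5005 0.2198 0.0461] ((0.49176734685897827, 0.21667420864105225), 0.05762616917490959)
top tooltop 19 [0.478  0.2109 0.098 ] ((0.479250431060791, 0.21123528480529785), 0.007468192372471094)
top blocktop 118 [0.4979 0.2187 0.0454] ((0.4933311641216278, 0.2120186686515808), 0.053361158818006516)
```

View pics/ws8.png

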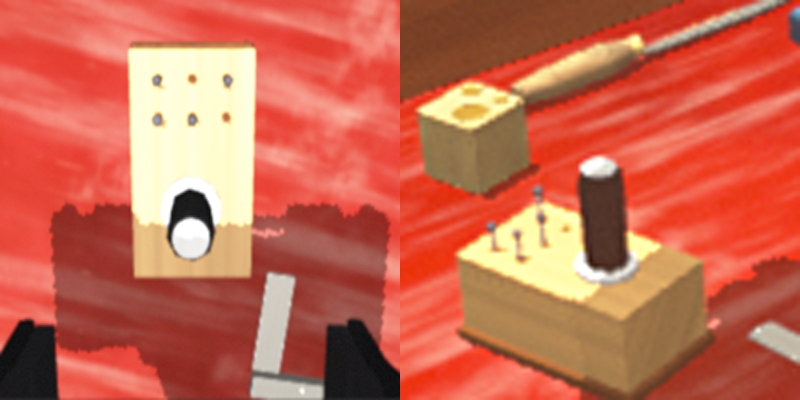

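The tool stands upright with its shoulder on the block. Its top is at (0.4746, 0.2135) and z = 0.099, the same as at the start, and the gripper is clear, so I am handing in.

```bash
python3 -c "
from h import *
print(sign_off()); print(st())"
```

```text
the job is handed in; nothing more can be done
None
the job is handed in; nothing more can be done
```

I deburred the bore with one full counter-clockwise lap, put the tool back in its hole, and handed the job in at about 31 s of the 72 s allowed. The simulator gives no verdict, so the checks below are all I have.

- **Lap:** The handle went from about 183° round to 202° the next time, so it overlapped the loop. The tip was about 5 mm below the rim by calculation from the TCP height.
- **Force:** Averaged readings at each pause stayed between about 2 and 4.6 N. The highest single reading during motion was about 5.6 N. Readings were taken only at the end of each step, so I did not see the force in between. Force noise is about 0.4 N.
- **Bore centre:** The force trend during the lap put the centre about 0.5 to 0.8 mm from my camera estimate, mostly towards −y. I corrected the radius at each step to hold the pressure.
- **Tool back home:** The tool stands upright with its shoulder on the block, and its top is within about 1 mm of where it started (x 0.4746, y 0.2135, z 0.099). The gripper is open and about 150 mm above it.
- **One disagreement:** The last overhead view put the tool top about 5 mm off. It had only 19 pixels there, too few to rely on, so I went by the wrist and scene views.
- **Bystanders:** The arm touched none of them that I know of. I saw the try square, doming block and file undisturbed near the block. I did not re-measure the others.

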